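Shift the take-away conveyor's gear selector into third

TASK

Put the conveyor's gear selector into third: by pushing with the fingers, guide the black-knobbed stick along the H-shaped gate to its middle cross-slot, across to the right-hand lane, and then forward, away from the robot, until it is fully home in the far right slot (left and right as seen from the robot). Do not take the stick between the fingers, do not pull it up and do not force it against the gate, leave the jars and other things where they stand, and let go of the stick at the end.

Things in the scene. Friction and masses are not known exactly. Their poses are not given: they have to be found in the camera images.
- selector: the gear selector, a grey steel box bolted down, 200 mm (x) by 160 mm (y) by 100 mm high, origin at the centre of its underside. Its x axis points forward (away from the robot, turned by up to 20 degrees either way), its y axis to the left
- gate (a point): centre of the H-shaped gate in the box's steel top, 100 mm above its underside. Two lanes along the box's x, centred 22 mm left and right of here, 24 mm wide, reaching 40 mm fore and aft, are joined here by a cross-slot 28 mm wide; two round-nosed tongues 20 mm wide part the lanes. Third is the far end of the right lane; the stick starts anywhere along the left lane
- pivot (a point): the point about which the stick tilts, inside the box, 30 mm above its underside. With a = joint across and f = joint forward the knob's centre lies from here, in the box's axes, at 165 mm x (sin f, -sin a cos f, cos a cos f)
- stick: the gear stick: steel rod, 16 mm diameter, with a black barrel knob 36 mm in diameter and 50 mm high. Origin at the knob's centre, 165 mm from the pivot; its z axis runs up along the rod. It stays where it is left: friction of about 2 to 3 N at the knob
- across (a joint): sideways tilt of the stick, rad: -0.322 = fully in the left lane, +0.322 = fully in the right lane (rigid stops). Can change only while the stick is at the cross-slot (joint forward within about +-0.08)
- forward (a joint): fore-and-aft tilt of the stick, rad: 0 = at the cross-slot, +0.36 = fully home in a far slot, -0.36 = fully home in a near slot (rigid stops)
- lift (a joint): how far the stick is pulled up along its rod, m: 0 = down, as it belongs; a spring of about 10 N rising to 22 N at 0.03 holds it down
- jar_a: a jar beside the selector, on its left, glass with white cap, 62 mm diameter, 105 mm high, origin at the centre of its underside; to be left alone
- jar_b: a second jar like jar_a, on the selector's right; to be left alone
- jar_c: a third such jar, standing farther to the right; to be left alone
- tape: cardboard-coloured roll lying flat on the left, 110 mm diameter, 48 mm high, origin at the centre of its underside; to be left alone
- small_carton: small closed carton on the left, 90 x 70 x 60 mm high, origin at the centre of its underside; to be left alone
- wrench: steel wrench lying flat on the right; to be left alone
- lid_stack: stack of white jar lids, 66 mm diameter, 36 mm high, origin at the centre of its underside; to be left alone

How it is judged:
On the way, in this order (a step that is already met when the one before it is completed fails the run):
1. the stick has crossed to the right-hand lane along the cross-slot (value of joint across above 0.2 rad and value of joint forward between -0.15 and 0.15 rad), for 0.05 s.
2. the stick is fully home in the far right slot (value of joint across above 0.22 rad and value of joint forward above 0.315 rad), for 0.2 s.
At the end, for the whole second after the job is handed in: the stick stands at rest in the far right slot: joint across above 0.22 rad, joint forward above 0.315 rad (its stop is at 0.36), not pulled up by more than 4 mm (all of step 2 and value of joint lift below 0.004 m and velocity of joint forward between -0.05 and 0.05 rad/s and velocity of joint across between -0.05 and 0.05 rad/s); the robot touches nothing.
It fails at once if the stick is pulled up by more than 10 mm (value of joint lift above 0.01 m).
It fails at once if the stick is taken between the fingers (the grasp point comes within 9 mm of the stick's axis, below 12 mm over the knob's top) (x of the grasp point in the frame of stick between -0.009 and 0.009 m and y of the grasp point in the frame of stick between -0.009 and 0.009 m and z of the grasp point in the frame of stick between -0.1 and 0.037 m).
It fails at once if the stick is forced (fingers push it with more than 60 N) (contact force between the fingers and stick above 60 N).
It fails at once if a jar or another bystander is moved by more than 30 mm (distance of any of jar_a, jar_b, jar_c, tape, small_carton, wrench, lid_stack from where it was at the start of the episode above 0.03 m).
It also fails if it takes over 56 s, if anything falls off the work surface, if the arm or the gripper's body presses on something with over 40 N, if the wrist force passes 120 N, or if a joint passes its speed limit or range.

ROBOT

A 7-joint arm with a two-finger parallel gripper is mounted at the origin on the work surface. World frame = base frame: x ahead of the robot, y to its left, z up, the work surface at z = 0. Lengths are in m, angles in rad, forces in N, time in s.
With the tool pointing down it reaches from about 0.425 to 0.925 m from the base axis. Payload 6.8 kg.
Tool frame: the origin (TCP) lies midway between the tips of the shut fingers; the grasp point (between the pads) lies 19 mm behind it; z points along the fingers, y is the line along which they close (so a half turn about z gives the same grasp; the last joint's range is limited). The gripper opens to 85 mm and grips with 20 to 120 N. Pads are 22 mm wide; open, the fingers measure 114 mm over their backs; the gripper's body (76 mm by 85 mm) begins 54 mm behind the grasp point. The pads swing forward as they close: fully open they stand 13 mm farther back than shut.
Start: joints at [-1.352, 0.477, 0.022, 1.555, -0.011, 1.109, -0.083], TCP at [0.217, 0.639, 0.231] pointing down, gripper open.
Joint ranges: [-2.96, 2.96], [-0.34, 2.1], [-1.41, 1.46], [0.24, 2.44], [-1.37, 4.51], [0.17, 1.92], [-2.96, 2.96]. Speed limits (rad/s): [2.39, 2.39, 3.14, 3.14, 3.14, 3.14, 3.14].

INTERFACE

Orientations are given as a unit quaternion [w, x, y, z].
In Python, from station import readout, imaging, hand_in gives the robot as it stands.
- The arm moves only by the tool drive_tool, never from a script. Its argument "series" is a list of rows, each a list of 5 numbers: the shift along the tool's x, y, z in cm, then the turn about the tool's z in degrees, then the closure, from -1 (fully open) to 1 (shut). A call has 1 to 8 rows; each row shifts and turns the commanded pose from where the row before left it, along the tool's axes as they then stand; what a row does not reach is not made up. A row lasts 1/10 s, in which the tool goes at most 50 mm and 8.59 degrees, less where a joint would pass 70% of its speed; a pose out of reach is approached as far as the arm can. A call with a gripper value outside its range is refused whole. The fingers move at their own pace and stop on an object; "squeeze" is the grip in N (left out, the last holds). Time passes only in rows, so rows that do not move let the fingers close. It gives the time, the measured TCP pose, the force, the opening and the grip force at its end, in the units of the state.
- readout.get_obs(): the state, without advancing time (a new reading comes with each control period).
- imaging.read_camera(name): name is "scene" or "top" or "wrist"; returns the picture (480x640x3 uint8, red, green, blue); there is no depth.
- imaging.camera_model(name): a dict with "vfov" (degrees; the focal length in pixels is half the picture's height over the tangent of half this angle, whatever the lens; pixels are square), "cx", "cy" (the principal point, pixels), "xyz" and "orientation" of the camera in the world. Camera axes: x right, y down, z forward; pixel columns grow to the right and rows downward; lengths in m; the calibration is good to about 2 mm. The wrist camera is an equidistant fisheye: a pixel r from the principal point sees the ray r / f radians off the axis. A picture is of the moment at which its call begins: read the wrist's pose just before it. camera_model takes no time and is no camera call; for the wrist camera it gives the pose at the moment of the call.
- hand_in(): hands the job in; it is judged then, once.
Trained networks look in the newest picture that a camera, given by its name, has taken for a name from the list of things; names that differ only in an ending like _2 or _b are one class to them, and where a whole thing is asked for, a point or a joint stands for the part that bears it (a point fixed in the world has none). Each returns a list of dicts, best first, with "conf" (0 to 1); they miss things now and then, are a little off and sometimes report something else, mostly with a low value. They report only what shows in the picture. A call takes as long as a camera call.
- imaging.cut_out(thing, camera): "mask" (480x640 bool, what is visible of it) and "centre" ([column, row] in pixels, amid what is visible of it).
The state is a dict: "t": time; "q": joint angles; "joint_vel": joint speeds; "joint_torque": joint torques, N m; "eef_pos": TCP position; "tool_rot": TCP orientation; "contact_force": force on the tool from outside, world axes, zero at the start; "torque": the same for the moment, N m; "gripper_width": opening from 0.0 (shut) to 1.0 (fully open); "grasp_force": force on a finger pad.
Only numpy, scipy, OpenCV 4.12 (cv2) and the standard library are available. Lean on these libraries where they do the work, as an engineer would, in place of code of your own. Each camera call takes 0.05 s, during which the arm holds its last target. There are 200 camera calls.

## Working session

There is one attempt and no reset: what is moved stays moved. The work goes in short steps, Python scripts to look and compute and a tool call to move; the robot and the scene stay as the last step left them, time stands still between calls to the robot, and variables do not carry over. Pictures are saved under pics/ and viewed, at most 10 in all, crops included, and the job is handed in when it is done.

Besides the shell and the picture viewer there is one more tool, called after "Emit:" in YAML: its name, and indented under it one key for each argument. drive_tool: Moves the arm, as the interface text tells. Its arguments: {"type":"object","properties":{"series":{"type":"array"},"squeeze":{"type":"number"}},"required":["series"]}

```bash
mkdir -p pics
cat > h.py <<'E'
import numpy as np, cv2
from station import readout, imaging, hand_in
from scipy.spatial.transform import Rotation as R
def rot(q): return R.from_quat([q[1],q[2],q[3],q[0]]).as_matrix()
def snap(cam,name):
    im=imaging.read_camera(cam); cv2.imwrite('pics/'+name+'.png',im[:,:,::-1]); return im
def ray(cam,px,m=None):
    m=m or imaging.camera_model(cam); f=240/np.tan(np.radians(m['vfov']/2))
    d=np.array([(px[0]-m['cx'])/f,(px[1]-m['cy'])/f,1.]); return np.array(m['xyz']),rot(m['orientation'])@d
def atz(cam,px,z):
    o,d=ray(cam,px); return o+d*(z-o[2])/d[2]
def proj(cam,p):
    m=imaging.camera_model(cam); f=240/np.tan(np.radians(m['vfov']/2))
    c=rot(m['orientation']).T@(np.array(p)-m['xyz']); return np.array([m['cx']+f*c[0]/c[2],m['cy']+f*c[1]/c[2]])
E
python3 - <<'E'
from h import *
for c in ['top','scene']:
    snap(c,c); m=imaging.camera_model(c); print(c,m)
    for n in ['selector','stick','jar_a']:
        for r in imaging.cut_out(n,c): print(n,round(r['conf'],2),r['centre'],r['mask'].sum(),atz(c,r['centre'],.1).round(3))
o=readout.get_obs(); print(o['t'],o['eef_pos'],rot(o['tool_rot']).round(2),o['gripper_width'])
E
```

```text
top {'vfov': 44.862343508013296, 'cx': 319.40955940131613, 'cy': 236.4925901851001, 'xyz': array([0.26641841, 0.00263207, 1.38593762]), 'orientation': array([-0.05729847,  0.70698171, -0.70108051,  0.07334757])}
selector 0.82 [323.7, 224.8] 6814 [ 0.534 -0.035  0.1  ]
stick 0.57 [303.5, 207.5] 427 [0.574 0.011 0.1  ]
stick 0.25 [305.5, 208.2] 439 [0.572 0.006 0.1  ]
jar_a 0.8 [375.4, 230.6] 729 [ 0.522 -0.152  0.1  ]
jar_a 0.73 [481.7, 210.0] 844 [ 0.573 -0.397  0.1  ]
jar_a 0.56 [260.1, 217.2] 726 [0.55  0.108 0.1  ]
scene {'vfov': 43.12704293175992, 'cx': 319.0343251428359, 'cy': 232.78595339569475, 'xyz': array([1.52628627, 0.45957519, 1.38863747]), 'orientation': array([-0.19689937,  0.50748799,  0.78472871, -0.29645813])}
selector 0.56 [298.9, 257.2] 4984 [ 0.578 -0.012  0.1  ]
stick 0.5 [309.2, 238.0] 308 [ 0.503 -0.016  0.1  ]
stick 0.39 [176.9, 226.4] 718 [ 0.62  -0.379  0.1  ]
jar_a 0.82 [179.3, 227.8] 687 [ 0.621 -0.37   0.1  ]
jar_a 0.59 [259.0, 238.8] 610 [ 0.564 -0.143  0.1  ]
0.4 [0.21665433 0.63922315 0.23116292] [[-0.95  0.32 -0.  ]
 [ 0.32  0.95 -0.  ]
 [ 0.   -0.   -1.  ]] 1.0009750006769071
```

Run:
```python
import cv2
a=cv2.imread('pics/top.png')[160:290,230:400]; cv2.imwrite('pics/topc.png',cv2.resize(a,None,fx=4.5,fy=4.5,interpolation=cv2.INTER_CUBIC))
```

```text
(no output)
```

View pics/topc.png

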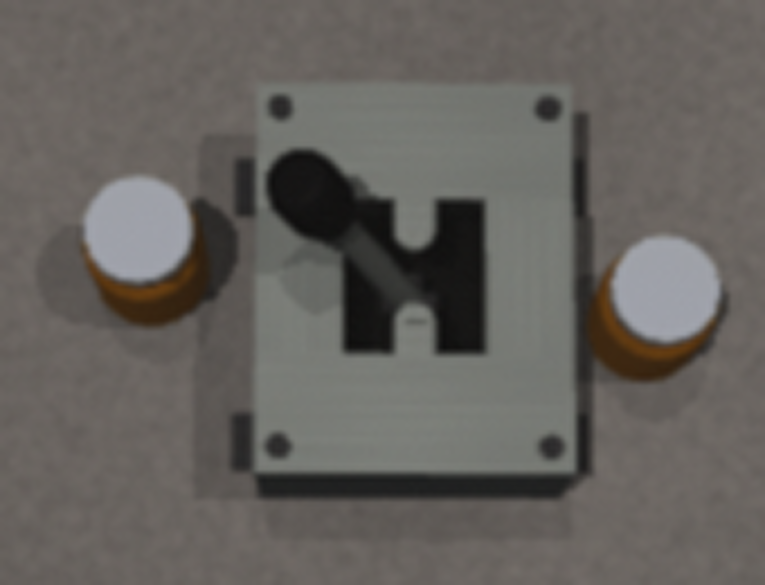

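View pics/scene.png

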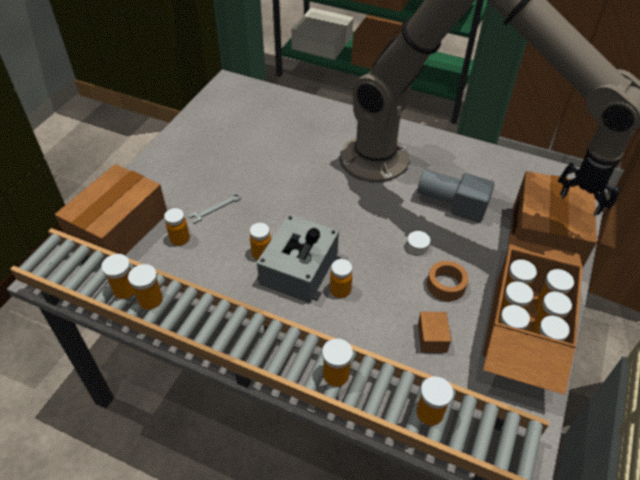

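```bash
cat >> h.py <<'E'
from scipy.optimize import least_squares
def gatepts(): return np.array([[40,34,0],[40,-34,0],[-40,34,0],[-40,-34,0],[100,80,0],[100,-80,0],[-100,-80,0],[-100,80,0]])/1000.
def w(P,s): return np.c_[R.from_euler('z',s[2]).apply(P)[:,:2]+s[:2],P[:,2]+.1]
def knob(s,a,f,L=.165): return w(np.array([[L*np.sin(f),-L*np.sin(a)*np.cos(f),-.07+L*np.cos(a)*np.cos(f)]]),s)[0]
E
python3 - <<'E'
from h import *
px=np.array([[343,200],[485,200],[343,353],[485,353],[258,85],[573,85],[575,472],[255,472]])/4.5+[230,160]
g=least_squares(lambda s:np.ravel([proj('top',p)-q for p,q in zip(w(gatepts(),s),px)]),[.53,-.03,0])
s=g.x; print(s,np.degrees(s[2]),g.fun.round(1)); np.save('s.npy',s)
for f in np.arange(-.36,.4,.12):
    print(round(f,2),'top',(( proj('top',knob(s,-.322,f,.19))-[230,160])*4.5).round(),'mid',((proj('top',knob(s,-.322,f))-[230,160])*4.5).round(), proj('scene',knob(s,-.322,f)).round(), knob(s,-.322,f).round(3))
E
```

```text
[ 0.54227271 -0.03195265  0.00691287] 0.3960783019189508 [ 1.  -0.4 -0.7 -0.3  0.9  0.2 -0.5  0.3 -0.1 -0.4 -0.4 -0.   0.3  0.4
 -0.3  0.2]
-0.36 top [299. 373.] mid [315. 362.] [323. 218.] [0.484 0.017 0.176]
-0.24 top [294. 324.] mid [312. 321.] [321. 222.] [0.503 0.018 0.182]
-0.12 top [292. 274.] mid [309. 278.] [318. 226.] [0.522 0.02  0.185]
0.0 top [291. 225.] mid [309. 237.] [315. 231.] [0.542 0.02  0.187]
0.12 top [292. 178.] mid [310. 197.] [312. 236.] [0.562 0.02  0.185]
0.24 top [296. 133.] mid [313. 158.] [309. 242.] [0.581 0.019 0.182]
0.36 top [301.  92.] mid [317. 123.] [305. 248.] [0.6   0.017 0.176]
```

Emit:
drive_tool:
  series:
    - [0,0,-0.5,-6.2,1]
    - [0,0,-0.5,-6.2,1]
    - [0,0,-0.4,-6.2,1]
    - [-2.5,-3.9,0,0,1]
    - [-2.5,-3.9,0,0,1]
    - [-2.5,-3.9,0,0,1]
    - [-2.5,-3.9,0,0,1]
    - [-2.5,-3.9,0,0,1]

```text
t: 1.2
eef_pos: [0.3421, 0.4424, 0.2455]
tool_rot: [0.0, 0.001, 1.0, 0.0]
contact_force: [1.0, 1.1, 0.1]
gripper_width: -0.003
grasp_force: 0.0
```

Emit:
drive_tool:
  series:
    - [-2.5,-3.9,0,0,1]
    - [-2.5,-3.9,0,0,1]
    - [-2.5,-3.9,0,0,1]
    - [-2.5,-3.9,0,0,1]
    - [-2.5,-3.9,0,0,1]
    - [-2.5,-3.9,0,0,1]
    - [-2.5,-3.9,0,0,1]
    - [-2.5,-3.9,0,0,1]

```text
t: 2.0
eef_pos: [0.5414, 0.1299, 0.2456]
tool_rot: [0.0, 0.001, 1.0, 0.0]
contact_force: [0.4, 0.4, 0.0]
gripper_width: 0.0
grasp_force: 0.0
```

Emit:
drive_tool:
  series:
    - [-3.8,0,0,0,1]
    - [-3.8,-1,0,0,1]
    - [0,-4.5,0,0,1]
    - [0,-4.5,0,0,1]
    - [0,0,0,0,1]

```text
t: 2.5
eef_pos: [0.6164, 0.0222, 0.2455]
tool_rot: [0.0, 0.007, 1.0, -0.002]
contact_force: [-0.2, -0.6, 0.4]
gripper_width: 0.002
grasp_force: 0.0
```

Run:
```python
from h import *
o=readout.get_obs(); print(o['t'],o['eef_pos'].round(4) if hasattr(o['eef_pos'],'round') else o['eef_pos'])
im=snap('scene','s2'); a=im[170:290,240:400,::-1]; cv2.imwrite('pics/s2c.png',cv2.resize(a,None,fx=5,fy=5,interpolation=cv2.INTER_CUBIC))
s=np.load('s.npy')
for f in (0,.1,.2): print(((proj('scene',knob(s,-.322,f,.19))-[240,170])*5).round(),((proj('scene',knob(s,-.322,f))-[240,170])*5).round())
```

```text
2.5 [0.6164 0.0222 0.2455]
[390. 278.] [376. 304.]
[375. 304.] [363. 326.]
[359. 331.] [349. 350.]
```

View pics/s2c.png

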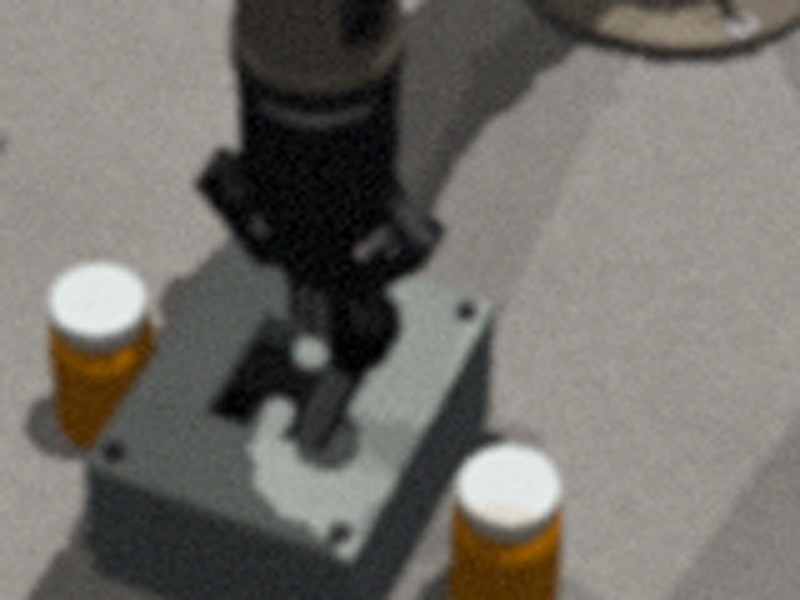

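Emit:
drive_tool:
  series:
    - [0,0,2.5,0,1]
    - [0,0,2.5,0,1]
    - [0,0,2.5,0,1]
    - [0.8,0,0,0,1]
    - [0.6,0,0,0,1]
    - [0,0,0,0,1]

```text
t: 3.15
eef_pos: [0.6022, 0.032, 0.1718]
tool_rot: [0.001, 0.001, 1.0, 0.0]
contact_force: [-1.4, -0.6, -0.4]
gripper_width: 0.0
grasp_force: 0.0
```

Emit:
drive_tool:
  series:
    - [0.5,0,0,0,1]
    - [0.5,0,0,0,1]
    - [0.3,0,0,0,1]
    - [0.2,0,0,0,1]

```text
t: 3.55
eef_pos: [0.5882, 0.0317, 0.1713]
tool_rot: [0.001, 0.001, 1.0, 0.0]
contact_force: [2.2, 0.3, 1.9]
gripper_width: 0.0
grasp_force: 1.2
```

Emit:
drive_tool:
  series:
    - [0.4,0,0,0,1]
    - [0.4,0,0,0,1]
    - [0.4,0,0,0,1]
    - [0.3,0,0,0,1]
    - [0,0,0,0,1]

```text
t: 4.05
eef_pos: [0.5716, 0.0312, 0.1701]
tool_rot: [-0.0, 0.001, 1.0, -0.0]
contact_force: [1.5, -0.6, 0.4]
gripper_width: 0.001
grasp_force: 0.0
```

Run:
```python
from h import *
print(readout.get_obs()['contact_force'])
im=snap('scene','s3'); a=im[170:290,240:400,::-1]; cv2.imwrite('pics/s3c.png',cv2.resize(a,None,fx=5,fy=5,interpolation=cv2.INTER_CUBIC))
```

```text
[ 1.53950667 -0.59810688  0.38985925]
```

View pics/s3c.png

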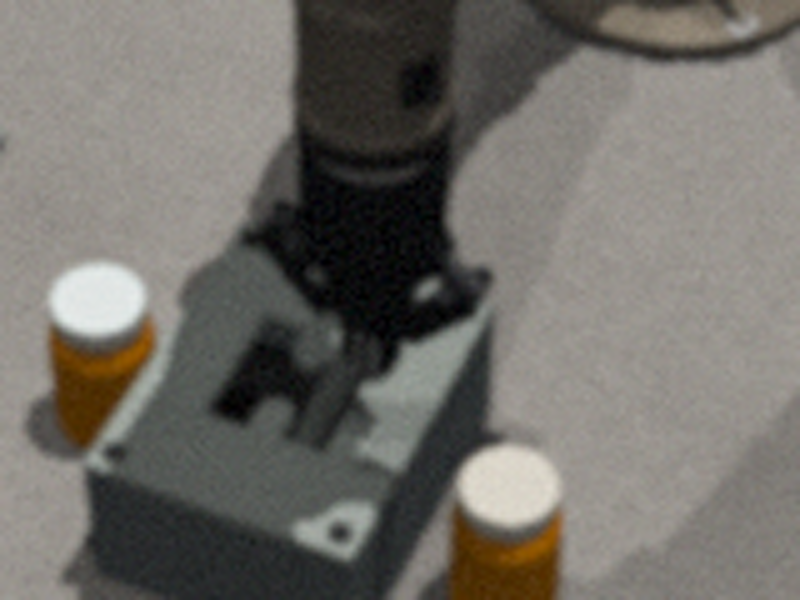

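Emit:
drive_tool:
  series:
    - [-2,0,0,0,1]
    - [0,4,-1,0,1]
    - [0,4,0,0,1]
    - [0,0,0,0,1]

```text
t: 4.5
eef_pos: [0.5913, 0.1191, 0.1796]
tool_rot: [-0.001, -0.003, 1.0, 0.002]
contact_force: [-0.3, 0.7, -0.4]
gripper_width: 0.0
grasp_force: 0.0
```

```bash
python3 -c "
from h import *
o=readout.get_obs();print(o['q'],o['eef_pos'],o['contact_force'])"
```

```text
[-0.46823816  0.41740855  0.21974045  1.79562895 -0.11434148  0.94186083
  1.37826049] [0.59127819 0.11911562 0.1795711 ] [-0.27177355  0.73312497 -0.36760218]
```

Emit:
drive_tool:
  series:
    - [0,0,0,8.2,1]
    - [0,0,0,8.2,1]
    - [0,0,0,8.2,1]
    - [0,0,0,8.2,1]
    - [0,0,0,8.2,1]
    - [0,0,0,8.2,1]
    - [0,0,0,8.2,1]
    - [0,0,0,8.2,1]

```text
t: 5.3
eef_pos: [0.5915, 0.111, 0.1796]
tool_rot: [-0.001, 0.545, 0.838, -0.001]
contact_force: [-0.3, 1.0, -0.4]
gripper_width: 0.0
grasp_force: 0.0
```

Emit:
drive_tool:
  series:
    - [0,0,0,8.2,1]
    - [0,0,0,8.2,1]
    - [0,0,0,8.2,1]
    - [0,-2.5,0,0,1]
    - [0,-2.4,0,0,1]
    - [0,0,0,0,1]
    - [0,0,0,0,1]

```text
t: 6.0
eef_pos: [0.543, 0.1117, 0.1801]
tool_rot: [-0.0, 0.709, 0.705, -0.0]
contact_force: [-0.4, 0.5, -0.3]
gripper_width: 0.003
grasp_force: 0.0
```

Run:
```python
from h import *
o=readout.get_obs();print(o['q'],o['eef_pos'],rot(o['tool_rot']).round(2))
s=np.load('s.npy')
im=snap('scene','s4');im2=snap('top','t4')
a=im[170:290,240:400,::-1];b=im2[160:280,230:390,::-1]
for c,i,o in(('scene',a,[240,170]),('top',b,[230,160])):
    for f in(-.1,0,.1):print(c,f,((proj(c,knob(s,-.322,f))-o)*2.5).round(), ((proj(c,knob(s,-.322,f,.19))-o)*2.5).round())
cv2.imwrite('pics/s4c.png',cv2.resize(np.hstack([a,b]),None,fx=2.5,fy=2.5,interpolation=cv2.INTER_CUBIC))
```

```text
[-0.79720505  0.38323898  0.61194817  1.92940383 -0.27533097  0.91308833
 -0.05428801] [0.54295967 0.11172333 0.18006431] [[ 0.01  1.   -0.  ]
 [ 1.   -0.01  0.  ]
 [ 0.   -0.   -1.  ]]
scene -0.1 [194. 142.] [202. 128.]
scene 0 [188. 152.] [195. 139.]
scene 0.1 [182. 163.] [188. 152.]
top -0.1 [172. 151.] [162. 148.]
top 0 [172. 132.] [162. 125.]
top 0.1 [172. 113.] [162. 103.]
```

View pics/s4c.png

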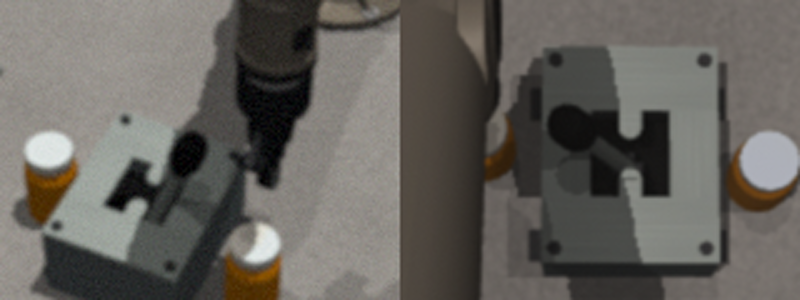

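Emit:
drive_tool:
  series:
    - [-2,0,0,0,1]
    - [-2,0,0,0,1]
    - [-0.8,0,0,0,1]
    - [-0.6,0,0,0,1]
    - [-0.6,0,0,0,1]
    - [-0.6,0,0,0,1]
    - [-0.6,0,0,0,1]

```text
t: 6.8
eef_pos: [0.5436, 0.0408, 0.1806]
tool_rot: [-0.0, 0.708, 0.706, 0.001]
contact_force: [0.8, 3.6, 2.4]
gripper_width: 0.003
grasp_force: 1.7
```

Emit:
drive_tool:
  series:
    - [-0.6,0,0,0,1]
    - [-0.6,0,0,0,1]
    - [-0.6,0,0,0,1]
    - [-0.6,0,0,0,1]
    - [-0.6,0,0,0,1]

```text
t: 7.3
eef_pos: [0.5428, 0.009, 0.1802]
tool_rot: [-0.0, 0.709, 0.705, -0.0]
contact_force: [0.5, 1.7, 0.8]
gripper_width: -0.004
grasp_force: 1.1
```

Moving freely. Target about y = -0.052.

Emit:
drive_tool:
  series:
    - [-0.7,0,0,0,1]
    - [-0.7,0,0,0,1]
    - [-0.7,0,0,0,1]
    - [-0.7,0,0,0,1]
    - [-0.7,0,0,0,1]
    - [-0.7,0,0,0,1]
    - [0,0,0,0,1]

```text
t: 8.0
eef_pos: [0.5423, -0.0339, 0.1801]
tool_rot: [0.0, 0.71, 0.704, -0.0]
contact_force: [1.2, 0.8, 0.3]
gripper_width: -0.003
grasp_force: 0.5
```

Emit:
drive_tool:
  series:
    - [-0.4,0,0,0,1]
    - [-0.4,0,0,0,1]
    - [-0.3,0,0,0,1]
    - [-0.2,0,0,0,1]
    - [0,0,0,0,1]

```text
t: 8.5
eef_pos: [0.5424, -0.0457, 0.1802]
tool_rot: [-0.0, 0.709, 0.705, -0.0]
contact_force: [0.5, 1.1, -1.3]
gripper_width: 0.001
grasp_force: 0.6
```

Emit:
drive_tool:
  series:
    - [-0.3,0,0,0,1]
    - [-0.2,0,0,0,1]
    - [-0.2,0,0,0,1]
    - [0,0,0,0,1]

```text
t: 8.9
eef_pos: [0.5425, -0.0527, 0.1803]
tool_rot: [0.0, 0.709, 0.705, -0.0]
contact_force: [-0.6, 1.8, -0.3]
gripper_width: 0.001
grasp_force: 0.6
```

Run:
```python
from h import *
o=readout.get_obs();print(o['eef_pos'],o['contact_force'])
s=np.load('s.npy')
im=snap('scene','s5');im2=snap('top','t5')
a=im[170:290,240:400,::-1];b=im2[160:280,230:390,::-1]
for c,o in(('scene',[240,170]),('top',[230,160])):
    for A,f in((.322,0),(.322,.1),(.2,0)):print(c,A,f,((proj(c,knob(s,A,f))-o)*2.5).round(), ((proj(c,knob(s,A,f,.19))-o)*2.5).round())
cv2.imwrite('pics/s5c.png',cv2.resize(np.hstack([a,b]),None,fx=2.5,fy=2.5,interpolation=cv2.INTER_CUBIC))
```

```text
[ 0.54252685 -0.05269711  0.18031743] [-0.59500969  1.75245978 -0.33206425]
scene 0.322 0 [100. 123.] [ 92. 105.]
scene 0.322 0.1 [ 93. 133.] [ 85. 118.]
scene 0.2 0 [116. 125.] [111. 108.]
top 0.322 0 [295. 132.] [306. 126.]
top 0.322 0.1 [294. 113.] [306. 104.]
top 0.2 0 [272. 131.] [280. 124.]
```

View pics/s5c.png

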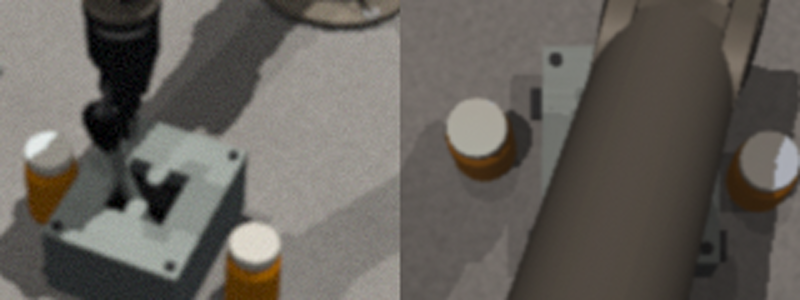

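Emit:
drive_tool:
  series:
    - [2,0,0,0,1]
    - [2,0,0,0,1]
    - [0,-3.2,0,0,1]
    - [0,-3.2,0,0,1]
    - [0,-3.2,0,0,1]
    - [0,0,0,-8.2,1]
    - [0,0,0,-8.2,1]
    - [0,0,0,-8.2,1]

```text
t: 9.8
eef_pos: [0.447, -0.012, 0.1806]
tool_rot: [0.0, 0.54, 0.842, 0.0]
contact_force: [0.0, -0.2, -0.1]
gripper_width: 0.001
grasp_force: 0.0
```

Emit:
drive_tool:
  series:
    - [0,0,0,-8.2,1]
    - [0,0,0,-8.2,1]
    - [0,0,0,-8.2,1]
    - [0,0,0,-8.2,1]
    - [0,0,0,-8.2,1]
    - [0,0,0,-8.2,1]
    - [0,0,0,-8.2,1]
    - [0,0,0,-8.2,1]

```text
t: 10.6
eef_pos: [0.4471, -0.0123, 0.1805]
tool_rot: [0.0, -0.002, 1.0, -0.0]
contact_force: [-0.3, 0.2, -0.2]
gripper_width: 0.003
grasp_force: 0.0
```

Emit:
drive_tool:
  series:
    - [0,-3.6,0.4,0,1]
    - [0,-3.5,0.4,0,1]
    - [-2,0,0,0,1]
    - [-2,0,0,0,1]
    - [-1,0,0,0,1]
    - [-0.8,0,0,0,1]
    - [-0.6,0,0,0,1]
    - [-0.6,0,0,0,1]

```text
t: 11.4
eef_pos: [0.5166, -0.0827, 0.1722]
tool_rot: [-0.0, 0.001, 1.0, 0.0]
contact_force: [0.1, 0.4, 0.6]
gripper_width: -0.002
grasp_force: 0.5
```

Emit:
drive_tool:
  series:
    - [-0.6,0,0,0,1]
    - [-0.6,0,0,0,1]
    - [-0.6,0,0,0,1]
    - [-0.6,0,0,0,1]
    - [-0.6,0,0,0,1]
    - [0,0,0,0,1]

```text
t: 12.0
eef_pos: [0.5473, -0.0826, 0.172]
tool_rot: [0.0, 0.001, 1.0, -0.0]
contact_force: [-1.6, 0.5, 0.7]
gripper_width: 0.002
grasp_force: 0.7
```

Emit:
drive_tool:
  series:
    - [-0.5,0,0,0,1]
    - [-0.4,0,0,0,1]
    - [-0.4,0,0,0,1]
    - [-0.3,0,0,0,1]
    - [0,0,0,0,1]

```text
t: 12.5
eef_pos: [0.5632, -0.083, 0.1723]
tool_rot: [0.0, 0.001, 1.0, -0.0]
contact_force: [-2.5, 0.6, -0.6]
gripper_width: 0.001
grasp_force: 0.7
```

Emit:
drive_tool:
  series:
    - [-0.2,0,0,0,1]
    - [-0.2,0,0,0,1]
    - [0,0,0,0,1]

```text
t: 12.8
eef_pos: [0.5669, -0.083, 0.1723]
tool_rot: [0.0, 0.001, 1.0, -0.0]
contact_force: [-1.9, -0.1, -0.8]
gripper_width: -0.004
grasp_force: 0.7
```

Emit:
drive_tool:
  series:
    - [-0.1,0,0,0,1]
    - [-0.1,0,0,0,1]
    - [0,0,0,0,1]

```text
t: 13.1
eef_pos: [0.5688, -0.083, 0.1723]
tool_rot: [0.0, 0.001, 1.0, -0.0]
contact_force: [-2.4, -0.4, -0.8]
gripper_width: 0.001
grasp_force: 0.7
```

Emit:
drive_tool:
  series:
    - [-0.1,0,0,0,1]
    - [0,0,0,0,1]

```text
t: 13.3
eef_pos: [0.5698, -0.083, 0.1723]
tool_rot: [0.0, 0.001, 1.0, -0.0]
contact_force: [-1.9, -0.7, -0.6]
gripper_width: -0.005
grasp_force: 0.7
```

Emit:
drive_tool:
  series:
    - [-0.1,0,0,0,1]
    - [0,0,0,0,1]

```text
t: 13.5
eef_pos: [0.5708, -0.083, 0.1723]
tool_rot: [0.0, 0.001, 1.0, -0.0]
contact_force: [-1.8, -0.5, 0.0]
gripper_width: -0.0
grasp_force: 0.7
```

Emit:
drive_tool:
  series:
    - [-0.1,0,0,0,1]
    - [0,0,0,0,1]

```text
t: 13.7
eef_pos: [0.5718, -0.083, 0.1723]
tool_rot: [0.0, 0.001, 1.0, -0.0]
contact_force: [-1.2, -0.6, -0.7]
gripper_width: -0.004
grasp_force: 0.7
```

Run:
```python
from h import *
s=np.load('s.npy')
im=snap('scene','s6'); a=im[170:290,240:400,::-1]
for A,f in((.322,.2),(.322,.28),(.322,.36)):print(A,f,((proj('scene',knob(s,A,f))-[240,170])*5).round(), ((proj('scene',knob(s,A,f,.19))-[240,170])*5).round())
cv2.imwrite('pics/s6c.png',cv2.resize(a,None,fx=5,fy=5,interpolation=cv2.INTER_CUBIC))
```

```text
0.322 0.2 [175. 291.] [155. 263.]
0.322 0.28 [166. 311.] [145. 287.]
0.322 0.36 [158. 333.] [136. 312.]
```

View pics/s6c.png

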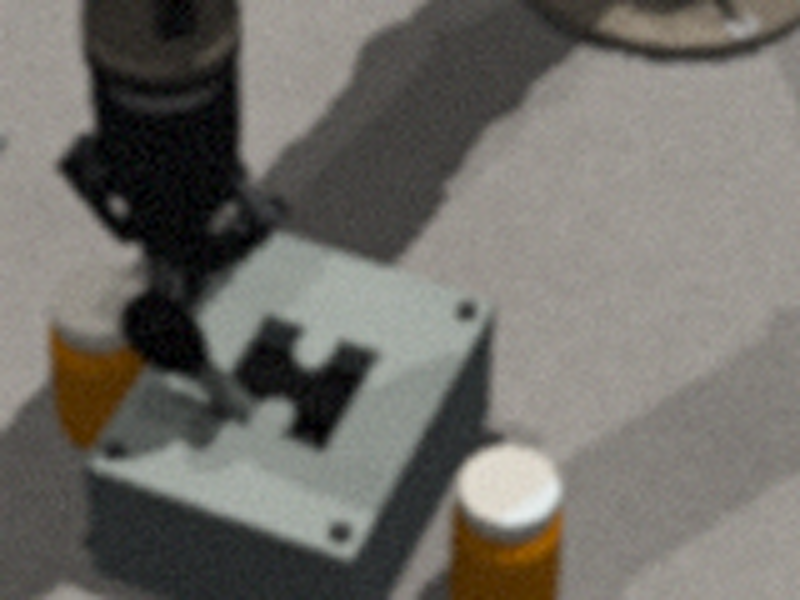

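Emit:
drive_tool:
  series:
    - [-0.1,0,0,0,1]
    - [0,0,0,0,1]

```text
t: 13.95
eef_pos: [0.5728, -0.083, 0.1723]
tool_rot: [0.0, 0.001, 1.0, -0.0]
contact_force: [-0.8, -0.6, -0.2]
gripper_width: 0.0
grasp_force: 0.7
```

Emit:
drive_tool:
  series:
    - [-0.1,0,0,0,1]
    - [0,0,0,0,1]

```text
t: 14.15
eef_pos: [0.5737, -0.083, 0.1723]
tool_rot: [-0.0, 0.001, 1.0, 0.0]
contact_force: [-1.8, -0.0, -1.5]
gripper_width: 0.004
grasp_force: 0.8
```

Emit:
drive_tool:
  series:
    - [-0.1,0,0,0,1]
    - [0,0,0,0,1]

```text
t: 14.35
eef_pos: [0.5746, -0.083, 0.1722]
tool_rot: [-0.0, 0.001, 1.0, 0.0]
contact_force: [-2.1, 0.1, -0.2]
gripper_width: -0.003
grasp_force: 1.0
```

Emit:
drive_tool:
  series:
    - [-0.1,0,0,0,1]
    - [0,0,0,0,1]

```text
t: 14.55
eef_pos: [0.5754, -0.083, 0.1721]
tool_rot: [-0.0, 0.001, 1.0, 0.0]
contact_force: [-2.6, 0.0, -1.4]
gripper_width: 0.001
grasp_force: 1.3
```

Emit:
drive_tool:
  series:
    - [-0.1,0,0,0,1]
    - [0,0,0,0,1]

```text
t: 14.75
eef_pos: [0.5764, -0.083, 0.1721]
tool_rot: [-0.0, 0.001, 1.0, 0.0]
contact_force: [-3.2, -0.4, -0.4]
gripper_width: 0.005
grasp_force: 1.5
```

Emit:
drive_tool:
  series:
    - [-0.1,0,0,0,1]
    - [0,0,0,0,1]

```text
t: 14.95
eef_pos: [0.5774, -0.083, 0.1722]
tool_rot: [-0.0, 0.001, 1.0, 0.0]
contact_force: [-4.4, 0.2, -0.7]
gripper_width: -0.002
grasp_force: 1.8
```

Emit:
drive_tool:
  series:
    - [-0.1,0,0,0,1]
    - [0,0,0,0,1]
    - [0,0,0,0,1]

```text
t: 15.25
eef_pos: [0.5783, -0.083, 0.1721]
tool_rot: [-0.0, 0.001, 1.0, 0.0]
contact_force: [-5.3, -0.5, -2.3]
gripper_width: 0.003
grasp_force: 2.0
```

Emit:
drive_tool:
  series:
    - [1.0,0,0,0,1]
    - [3,0,0,0,1]
    - [4,0,-2,0,1]
    - [4,0,-4,0,1]
    - [0,4,-4,0,1]
    - [0,5,0,0,1]
    - [0,5,0,0,1]
    - [0,5,0,0,1]

```text
t: 16.05
eef_pos: [0.4648, 0.1049, 0.2648]
tool_rot: [0.003, 0.001, 1.0, 0.002]
contact_force: [1.2, -0.3, 0.4]
gripper_width: 0.003
grasp_force: 0.0
```

Run:
```python
from h import *
s=np.load('s.npy'); o=readout.get_obs(); print(o['t'],o['eef_pos'],o['contact_force'])
im=snap('scene','s7');im2=snap('top','t7')
a=im[170:290,240:400,::-1];b=im2[160:280,230:390,::-1]
for c,o in(('scene',[240,170]),('top',[230,160])):
    for A,f in((.322,.28),(.322,.36)):print(c,A,f,((proj(c,knob(s,A,f))-o)*2.5).round(), ((proj(c,knob(s,A,f,.19))-o)*2.5).round())
cv2.imwrite('pics/s7c.png',cv2.resize(np.hstack([a,b]),None,fx=2.5,fy=2.5,interpolation=cv2.INTER_CUBIC))
```

```text
16.05 [0.46480795 0.10494866 0.26480768] [ 1.19375037 -0.29235211  0.3741352 ]
scene 0.322 0.28 [ 83. 156.] [ 73. 144.]
scene 0.322 0.36 [ 79. 167.] [ 68. 156.]
top 0.322 0.28 [291.  82.] [302.  67.]
top 0.322 0.36 [290.  69.] [300.  52.]
```

View pics/s7c.png

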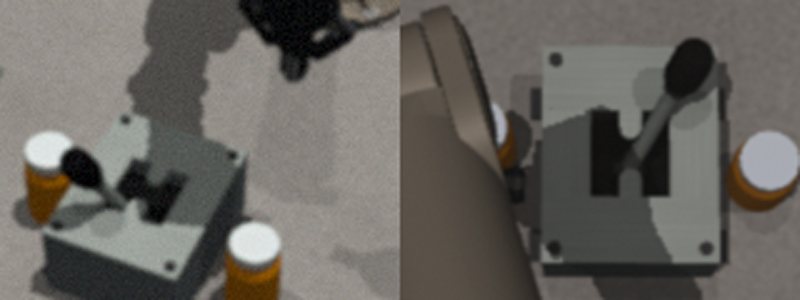

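Emit:
drive_tool:
  series:
    - [0,0,0,0,1]
    - [0,0,0,0,1]
    - [0,0,0,0,1]

```text
t: 16.45
eef_pos: [0.4641, 0.1011, 0.2633]
tool_rot: [0.001, 0.003, 1.0, 0.0]
contact_force: [0.3, 0.6, -1.1]
gripper_width: -0.001
grasp_force: 0.0
```

```bash
python3 -c "
from station import hand_in
print(hand_in())"
```

```text
the job is handed in; nothing more can be done
None
```

The job is handed in: the stick was pushed to the far right slot (third), about 0.36 rad forward by the last camera pictures, with the arm clear of everything; the hand-in returned no verdict.

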